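# Raise the ring on the cam lifter and hold it up

## Robot

A 7-joint arm with a two-finger parallel gripper is mounted at the origin on the work surface. World frame = base frame: x ahead of the robot, y to its left, z up, the work surface at z = 0. Lengths are in m, angles in rad, forces in N, time in s.
With the tool pointing down it reaches from about 0.4 to 0.875 m from the base axis. Payload 6.5 kg.
Tool frame: the origin (TCP) lies at the very end of the fingers, on their centre line; the grasp point (between the pads) lies tcp_to_grasp behind it (tcp_to_grasp is the distance from the TCP to the grasp point, in m); z points along the fingers, y is the direction in which the jaws open and shut (so a half turn about z gives the same grasp; the last joint's range is limited). The gripper opens to 88 mm and grips with 3 to 60 N. Pads are 18 mm wide; open, the fingers measure 123 mm over their backs; the gripper's body (75 mm by 187 mm) begins 45 mm behind the grasp point.
Start: joints at [-1.336, 0.536, -0.004, 1.538, 0.003, 1.067, -0.071], TCP at [0.193, 0.621, 0.239] pointing down, gripper open.
Joint ranges: [-2.7, 2.7], [-0.37, 2.16], [-1.27, 1.26], [0.24, 2.4], [-1.31, 4.45], [0.19, 1.91], [-2.76, 2.76]. Speed limits (rad/s): [2.39, 2.39, 3.14, 3.14, 3.14, 3.14, 3.14].

## Interface

Orientations are given as a 3x3 rotation matrix whose columns are the frame's x, y, z axes.
In Python, from plant import get_state, grab_frame, close_job, spot_in, outline_of, tcp_to_grasp gives the robot as it stands.
- The arm moves only by the shell command python3 -m jog 'ROWS' [FORCE]. ROWS is JSON, a list of rows, each a list of 7 numbers: the turn, a rotation vector about the tool's x, y, z in degrees, then the shift along the tool's x, y, z in cm, then the opening, from -1 (shut) to 1 (fully open), so that 0 is half open. A call has 1 to 5 rows; each row shifts and turns the pose as measured when the row begins, along the tool's axes as they then stand; what a row does not reach is not made up. A row lasts 1/10 s, in which the tool goes at most 50 mm and 8.59 degrees, less where a joint would pass 70% of its speed; a pose out of reach is approached as far as the arm can. A call is refused whole if a number of a shift passes 5 or a number of a turn 8.59, either way. A call with a gripper value outside its range is refused whole. The fingers move at their own pace and stop on an object; FORCE is the grip in N (left out, the last holds). Time passes only in rows, so rows that do not move let the fingers close. It gives the time, the measured TCP pose, the force and the opening at its end, in the units of the state.
- get_state(): the state, without advancing time (a new reading comes with each control period).
- grab_frame(name): name is "scene" or "top"; returns a dict with "image" (480x640x3 uint8, red, green, blue), "z_map" (480x640 float32, m along the optical axis (not along the pixel's ray), 0 where there is no reading), "fx", "fy", "cx", "cy" (pixels), "R" (3x3) and "t" (3): a world point X has camera coordinates R X + t. Camera axes: x right, y down, z forward; pixel columns grow to the right and rows downward; lengths in m; the calibration is good to about 2 mm. A picture is of the moment at which its call begins.
- close_job(): hands the job in, once; it reports no verdict.
Trained networks look in the newest picture that a camera, given by its name, has taken for a name from the list of things; names that differ only in an ending like _2 or _b are one class to them, and where a whole thing is asked for, a point or a joint stands for the part that bears it (a point fixed in the world has none). Each returns a list of dicts, best first, with "conf" (0 to 1); they miss things now and then, are a little off and sometimes report something else, mostly with a low value. They report only what shows in the picture. A call takes as long as a camera call. They do not tell look-alikes from the thing itself.
- spot_in(camera, name): "bbox" ([left, top, right, bottom] in pixels, round what is visible of it).
- outline_of(camera, name): "pixels" (480x640 bool, what is visible of it) and "bbox" ([left, top, right, bottom] in pixels, round what is visible of it).
The state is a dict: "time": time; "qpos": joint angles; "joint_velocities": joint speeds; "joint_efforts": joint torques, N m; "position": TCP position; "tcp_rot": TCP orientation; "ft_force": force on the tool from outside, world axes, zero at the start; "torque": the same for the moment, N m; "width": opening from 0.0 (shut) to 1.0 (fully open).
Only numpy, scipy, OpenCV 4.12 (cv2) and the standard library are available. Lean on these libraries where they do the work, as an engineer would, in place of code of your own. Each camera call takes 0.05 s, during which the arm holds its last target.

## Task

Lift the dust cover off the ring lifter's two pins and set it down gently, flat on the cork mat. Then swing the lifter's red-handled cam lever up to its highest lift point, where the lever stands upright, and hold it there with the gripper: the lever springs back, so finish while still holding it, and leave the jar, the tin and the brush where they are.

Things in the scene. Friction and masses are not known exactly. Their poses are not given: they have to be found in the camera images.
- lifter: Ring lifter, fixed to the bench: green open-topped housing 100 x 90 x 100 mm (x, y, z) on a dark steel foot 150 x 130 x 12 mm. Origin under the middle of the housing, on the bench; z up. Two upright steel pins, 7 mm thick and 14 mm high, stand on the top at x = -44 and +44 mm, y = 0. The cam lever is on its +y side, on a level axis along y. Below the cover a brass ring sits on a small lift table inside; it rises 12.5 mm when the lever goes from rest to upright.
- cover_grip (a point): Centre of the black grip bar of the dust cover. The cover is a grey plate 112 x 94 x 5 mm (x, y, z), 0.2 kg, with two 10 mm holes at x = -44 and +44 mm; it starts lying on the housing's top with the pins through the holes, so the pins stand 9 mm out of it. On its middle stands a bar 16 mm thick (x), 50 mm long (y) and 30 mm high. This point is 20 mm above the plate's underside; axes as the plate's, z up. It must be lifted 14 mm straight up to clear the pins.
- cover: The same dust cover, at the centre of the plate's underside.
- mat: Cork mat, fixed on the bench, 170 x 160 x 4 mm (x, y, z). Origin under its middle, on the bench.
- lever_grip (a point): Point on the axis of the lever's red handle, at the middle of its free length. The handle is a round bar 14 mm thick and 58 mm long, level, along the lifter's y (66 to 124 mm from the lifter's middle; this point at 100 mm). It joins a steel rod (10 mm thick) at 68 mm; its outer end is free, so it can be pinched from above. Its axis is 85 mm from the lever's pivot axis. It starts low, to the lifter's -x side.
- lever_pivot (a point): Point on the lever's fixed pivot axis (along the lifter's y), 40 mm above the bench and level with the middle of the red handle (y = 100 mm in the lifter's frame). Axes as the lifter's.
- lever (a joint): Angle of the cam lever (rad). 0 = at rest against its stop, leaning to the lifter's -x, 1.35 rad from upright; grows as it swings up and over towards +x; 1.35 = upright, handle straight above the pivot, the highest lift; beyond that the ring sinks again, up to a stop at 2.1. A spring (0.12 N m at rest, 0.32 N m upright, about 4 N at the handle) pulls it back to 0 whenever it is let go.
- ring_top (a point): Top of the brass ring (22 mm across) on the lift table, in the middle of the housing; 2 mm below the housing's top edge at rest, about 10 mm above it at the highest lift.
- jar: Loose glass jar with red lid, 60 mm across, 75 mm high; origin under its middle. Leave alone.
- tin: Loose round aluminium tin, 76 mm across, 26 mm high; origin under its middle. Leave alone.
- brush: Loose bench brush lying on the bench along its x, about 200 mm long; origin under its middle. Leave alone.
Mind the look-alikes: they are no part of the job. There is more than one size of the mat; the one meant has the size given above.

How it is judged:
By the outcome, as a careful person would: the job done as asked, in the order asked, and still so for the second after the job is handed in, while the arm keeps its last pose, push and grip.
It also fails if it takes over 64 s, if anything falls off the work surface, if the arm or the gripper's body presses on something with over 40 N, if the wrist force passes 120 N, or if a joint passes its speed limit or range.

## Working session

There is one attempt and no reset: what is moved stays moved. The work goes in short steps, Python scripts to look and compute and a shell command to move; the robot and the scene stay as the last step left them, time stands still between calls to the robot, and variables do not carry over. Pictures are saved under pics/ and viewed, and the job is handed in when it is done.

```bash
ls; mkdir -p pics
cat > h.py <<'E'
import numpy as np, cv2
from plant import *
def save(f,n): cv2.imwrite('pics/'+n,cv2.cvtColor(f['image'],cv2.COLOR_RGB2BGR))
def world(f):
    z=f['z_map'].astype(float); v,u=np.mgrid[:480,:640]
    P=np.stack([(u-f['cx'])/f['fx']*z,(v-f['cy'])/f['fy']*z,z],-1)
    W=(P-f['t'])@np.array(f['R']); W[z==0]=np.nan
    return W
E
python3 - <<'E'
from h import *
print(tcp_to_grasp, {k:np.round(v,3).tolist() for k,v in get_state().items()})
for c in('scene','top'):
    f=grab_frame(c); save(f,c+'0.png'); np.savez(c+'0.npz',**f)
    for n in('lifter','cover','mat','lever','lever_grip','jar','tin','brush','ring_top'):
        print(c,n,[(np.round(d['bbox']).tolist(),round(d['conf'],2)) for d in spot_in(c,n)])
E
```

```text
pics
0.0187 {'time': 0.0, 'qpos': [-1.336, 0.537, -0.004, 1.539, 0.003, 1.067, -0.071], 'joint_velocities': [0.0, -0.001, 0.001, -0.001, 0.001, 0.002, -0.002], 'joint_efforts': [-0.0, -57.098, 0.991, -25.161, -0.056, 0.018, 0.0], 'position': [0.192, 0.62, 0.238], 'tcp_rot': [[-0.955, 0.296, -0.0], [0.296, 0.955, -0.002], [-0.0, -0.002, -1.0]], 'ft_force': [0.07, 0.821, -0.034], 'torque': [-0.016, 0.008, 0.028], 'width': 1.003}
scene lifter []
scene cover [([327.0, 261.0, 383.0, 295.0], 0.58)]
scene mat [([380.0, 243.0, 477.0, 304.0], 0.8), ([229.0, 230.0, 300.0, 271.0], 0.65), ([263.0, 177.0, 339.0, 222.0], 0.61)]
scene lever [([360.0, 286.0, 410.0, 316.0], 0.73)]
scene lever_grip [([357.0, 284.0, 412.0, 313.0], 0.85), ([233.0, 292.0, 291.0, 332.0], 0.57)]
scene jar [([212.0, 194.0, 231.0, 222.0], 0.59)]
scene tin [([413.0, 339.0, 441.0, 369.0], 0.88)]
scene brush [([231.0, 291.0, 289.0, 332.0], 0.97), ([325.0, 263.0, 378.0, 300.0], 0.6)]
scene ring_top [([360.0, 288.0, 377.0, 301.0], 0.6)]
top lifter [([199.0, 196.0, 278.0, 256.0], 0.67)]
top cover [([223.0, 198.0, 263.0, 240.0], 0.61)]
top mat [([356.0, 182.0, 428.0, 259.0], 0.56), ([404.0, 280.0, 508.0, 391.0], 0.56)]
top lever [([202.0, 215.0, 226.0, 258.0], 0.67)]
top lever_grip [([202.0, 215.0, 225.0, 256.0], 0.89)]
top jar [([474.0, 222.0, 505.0, 246.0], 0.98), ([298.0, 114.0, 318.0, 187.0], 0.66)]
top tin [([140.0, 206.0, 168.0, 233.0], 0.92), ([201.0, 214.0, 224.0, 256.0], 0.16)]
top brush [([297.0, 112.0, 321.0, 185.0], 0.97), ([200.0, 214.0, 227.0, 259.0], 0.74)]
top ring_top [([476.0, 220.0, 504.0, 246.0], 0.64), ([221.0, 214.0, 227.0, 229.0], 0.46)]
```

View pics/scene0.png

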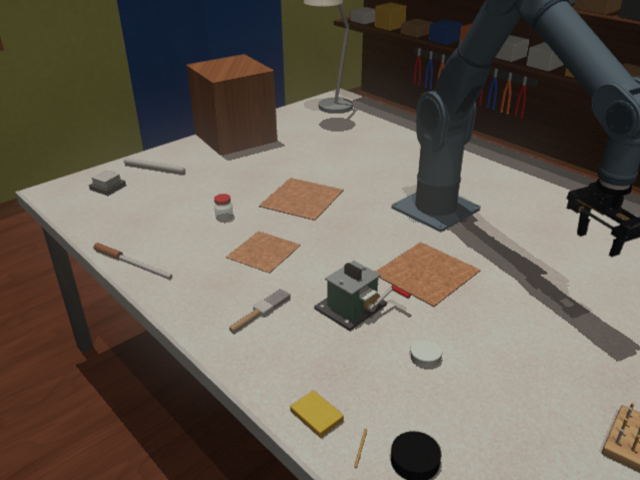

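View pics/top0.png

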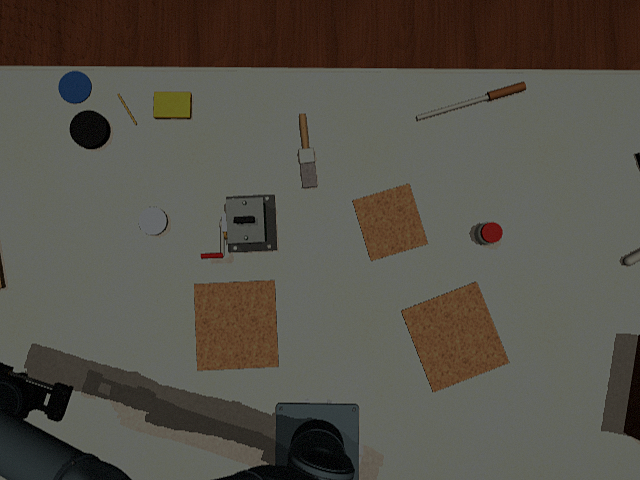

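Scene: the lifter sits at about (352,295) in the scene view and (250,222) in the top view. There are three cork mats in the top view, at (237,325), (390,222) and (455,336). The small tin is at (153,221), the jar at (489,233) and the brush at (307,150). Next I measure them all.

Run:
```python
from h import *
f=dict(np.load('top0.npz')); W=world(f)
print('cam',-(f['R'].T@f['t']),f['fx'])
hsv=cv2.cvtColor(f['image'],cv2.COLOR_RGB2HSV)
m=((hsv[...,0]<18)&(hsv[...,1]>90)&(hsv[...,2]>70)&(abs(W[...,2]-.004)<.012)).astype(np.uint8)
n,l,s,c=cv2.connectedComponentsWithStats(m)
for i in range(1,n):
    if s[i,4]>1500:
        P=W[l==i]; r=cv2.minAreaRect((P[:,:2]*1000).astype(np.float32))
        print('mat',np.round(c[i]),[np.round(x,1) for x in r],np.round(np.nanmedian(P[:,2])*1000,1))
m=(W[...,2]>.095)&(W[...,2]<.14); m[:190]=0;m[260:]=0;m[:,:190]=0;m[:,290:]=0
P=W[m]; 
for lo,hi in((.095,.11),(.111,.12),(.121,.145)):
    Q=P[(P[:,2]>lo)&(P[:,2]<hi)]
    if len(Q)>4: print(lo,len(Q),np.median(Q[:,2]),[np.round(x,1) for x in cv2.minAreaRect((Q[:,:2]*1000).astype(np.float32))],Q[:,:2].mean(0))
red=((hsv[...,0]<6)|(hsv[...,0]>174))&(hsv[...,1]>150)&(hsv[...,2]>60)
red[:190]=0;red[270:]=0;red[:,:190]=0;red[:,290:]=0
Q=W[red];print('red',len(Q),np.round(np.nanmedian(Q,0),4),np.round(np.nanmin(Q,0),3),np.round(np.nanmax(Q,0),3),[np.round(x,1) for x in cv2.minAreaRect((Q[:,:2]*1000).astype(np.float32))])
for nme in('foot',):
    m=(W[...,2]>.006)&(W[...,2]<.018); m[:185]=0;m[258:]=0;m[:,:215]=0;m[:,290:]=0
    Q=W[m]; print(len(Q),[np.round(x,1) for x in cv2.minAreaRect((Q[:,:2]*1000).astype(np.float32))])
for nme,(u,v) in dict(jar=(489,233),tin=(153,221),brush=(307,160)).items(): print(nme,np.round(W[v,u],3))
cv2.imwrite('pics/crop0.png',cv2.resize(cv2.cvtColor(f['image'][180:275,185:295],cv2.COLOR_RGB2BGR),None,fx=6,fy=6,interpolation=cv2.INTER_CUBIC)*1)
g=dict(np.load('scene0.npz'))
cv2.imwrite('pics/crop1.png',cv2.resize(cv2.cvtColor(g['image'][235:340,300:430],cv2.COLOR_RGB2BGR),None,fx=5,fy=5,interpolation=cv2.INTER_CUBIC))
```

```text
cam [ 0.45104303 -0.00393414  1.66066017] 621.1630587799309
mat [390. 222.] [array([ 592. , -189.9]), array([169.2, 160.6]), np.float64(17.4)] 3.3
mat [236. 325.] [array([312.1, 218.2]), array([229. , 216.1]), np.float64(3.5)] 4.4
mat [455. 337.] [array([ 289.3, -362.5]), array([231.1, 216.2]), np.float64(22.1)] 4.7
0.095 1425 0.10409831523525469 [array([584.4, 186.5]), array([112.3,  95.1]), np.float64(3.2)] [0.58424468 0.18568928]
0.111 60 0.11235847351520309 [array([585.4, 183.9]), array([105.5,  88.3]), np.float64(0.4)] [0.58340805 0.18544861]
0.121 132 0.13333668800624454 [array([584. , 185.1]), array([16.2, 49.6]), np.float64(4.2)] [0.58398693 0.18541468]
red 96 [0.4952 0.2741 0.0636] [0.49  0.248 0.052] [0.501 0.303 0.073] [array([495.4, 275.6]), array([10.4, 55.2]), np.float64(1.1)]
988 [array([589.5, 180. ]), array([194.7, 195.2]), np.float64(2.7)]
jar [ 0.56  -0.435  0.073]
tin [0.585 0.439 0.025]
brush [0.754 0.034 0.014]
```

View pics/crop0.png

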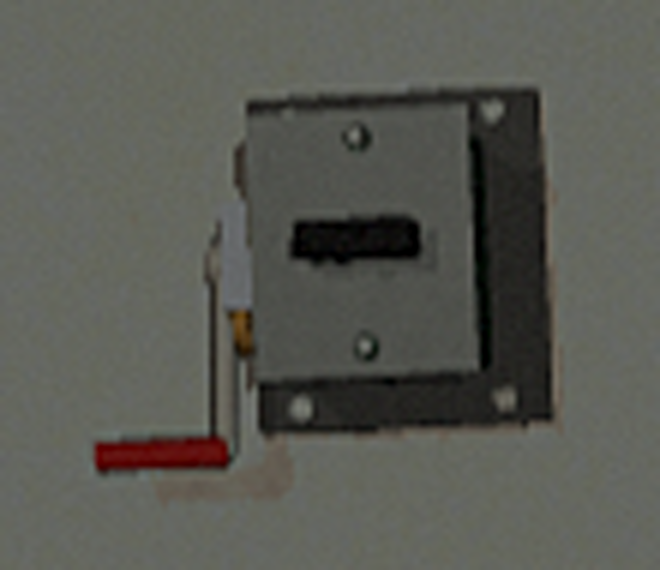

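View pics/crop1.png

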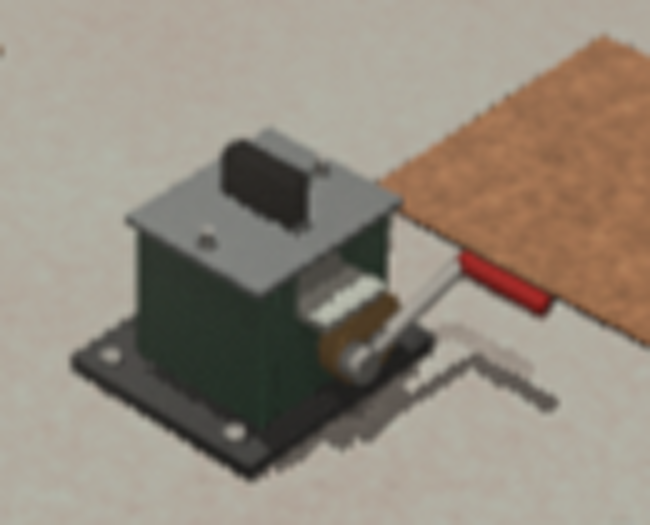

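Candidates for the mat in the top view are (237,325) and (455,337), both about 230x216 mm, and (390,222), which measures 169x161 mm. The last one is the target, centred at (0.592,-0.190).

The only grip bar is on the cover at (245,220), at (0.584,0.1855), yaw about 3.5°, plate top 0.104 m. The crops confirm the bar, the two pins and the red lever. The brush and the other red/tool items are decoys.

The pins stand 44 mm out from the middle, so I approach with the jaws only about 35 mm open.

```bash
cat >> h.py <<'E'
def rem(target,yaw):
    "remaining: tool-frame cm shift, and turn deg (rotvec, tool axes). yaw=world angle (deg) of tool y"
    from scipy.spatial.transform import Rotation as Ro
    s=get_state(); R=np.array(s['tcp_rot']); p=np.array(s['position'])
    a=np.radians(yaw); y=np.array([np.cos(a),np.sin(a),0]); z=np.array([0,0,-1.]); D=np.stack([np.cross(y,z),y,z],1)
    print('t',round(s['time'],2),'pos',np.round(p,4),'shift cm',np.round(R.T@(np.array(target)-p)*100,2),'turn',np.round(np.degrees(Ro.from_matrix(R.T@D).as_rotvec()),2),'F',np.round(s['ft_force'],1),'w',round(s['width'],3),'q',np.round(s['qpos'],2))
E
python3 -m jog '[[0,0,8.5,0,0,0,-0.2],[0,0,8.5,0,0,0,-0.2],[0,0,8.5,0,0,0,-0.2],[0,0,8.5,0,0,0,-0.2],[0,0,8.5,0,0,0,-0.2]]' 30
python3 -m jog '[[0,0,8.5,0,0,0,-0.2],[0,0,8.5,0,0,0,-0.2],[0,0,8.5,0,0,0,-0.2],[0,0,0,0,0,0,-0.2]]'
python3 -c "
from h import *
rem([.584,.1855,.20],3.5)"
```

```text
time: 1.5
position: [0.1927, 0.6208, 0.2388]
tcp_rot: [[-0.493, 0.87, -0.001], [0.87, 0.493, 0.0], [0.001, -0.0, -1.0]]
ft_force: [-0.4, -0.2, -0.8]
width: 0.568
time: 1.9
position: [0.1923, 0.6209, 0.2388]
tcp_rot: [[-0.064, 0.998, -0.001], [0.998, 0.064, 0.0], [0.0, -0.001, -1.0]]
ft_force: [1.1, 0.2, 0.6]
width: 0.401
t 1.9 pos [0.1923 0.6209 0.2388] shift cm [-45.97  36.29   3.84] turn [-0.03 -0.02  0.19] F [1.1 0.2 0.6] w 0.401 q [-1.52  0.55  0.27  1.55 -0.16  1.07 -1.15]
```

```bash
python3 -m jog '[[0,0,0,-4,3.1,0,-0.2],[0,0,0,-4.6,3.6,0,-0.2],[0,0,0,-4.6,3.6,0,-0.2],[0,0,0,-4.6,3.6,0,-0.2],[0,0,0,-4.6,3.6,0,-0.2]]' 
python3 -m jog '[[0,0,0,-4.6,3.6,0,-0.2],[0,0,0,-4.6,3.6,0,-0.2],[0,0,0,-4.6,3.6,0,-0.2],[0,0,0,-4,3,0,-0.2],[0,0,0,-3,2.5,0,-0.2]]' 
python3 -c "
from h import *
rem([.584,.1855,.20],3.5)"
```

```text
time: 2.4
position: [0.3616, 0.4342, 0.2375]
tcp_rot: [[-0.103, 0.995, -0.003], [0.995, 0.103, 0.005], [0.005, -0.002, -1.0]]
ft_force: [0.3, 0.0, -0.5]
width: 0.399
time: 2.9
position: [0.5306, 0.2606, 0.2375]
tcp_rot: [[-0.125, 0.992, -0.0], [0.992, 0.125, 0.007], [0.007, 0.0, -1.0]]
ft_force: [0.5, 1.0, -0.1]
width: 0.398
t 2.9 pos [0.5306 0.2606 0.2375] shift cm [-8.15  4.36  3.7 ] turn [ 0.01 -0.39  3.7 ] F [ 0.5  1.  -0.1] w 0.398 q [-0.81  0.45  0.37  1.72 -0.2   1.   -0.24]
```

```bash
python3 -m jog '[[0,-0.4,3.7,-4,2,0,-0.2],[0,0,0,-3.5,2,0,-0.2],[0,0,0,-0.5,0.3,0,-0.2],[0,0,0,0,0,0,-0.2]]'
python3 - <<'E'
from h import *
rem([.584,.1855,.20],3.5)
f=grab_frame('top'); save(f,'top1.png'); g=grab_frame('scene'); save(g,'scene1.png')
a=cv2.resize(f['image'][170:270,190:300],None,fx=5,fy=5); b=cv2.resize(g['image'][220:330,300:430],None,fx=4.6,fy=4.6)
cv2.imwrite('pics/c1.png',cv2.cvtColor(b,cv2.COLOR_RGB2BGR))
E
```

```text
time: 3.3
position: [0.587, 0.1751, 0.2379]
tcp_rot: [[-0.065, 0.998, 0.004], [0.998, 0.065, -0.003], [-0.003, 0.003, -1.0]]
ft_force: [-0.7, 1.2, -1.2]
width: 0.399
t 3.3 pos [0.587  0.1751 0.2379] shift cm [ 1.07 -0.24  3.78] turn [0.19 0.16 0.25] F [-0.7  1.2 -1.2] w 0.399 q [-0.66  0.49  0.41  1.67 -0.22  1.02 -0.12]
```

View pics/c1.png

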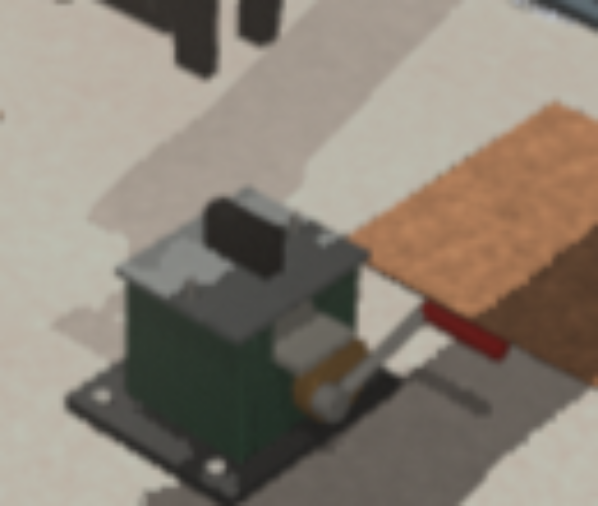

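Fingers are above the cover, jaws along x. I descend partway and cross-check the bar position with the scene camera.

```bash
python3 -m jog '[[0.2,0.2,0.2,1.1,-0.2,2,-0.2],[0,0,0,0,0,3,-0.2],[0,0,0,0,0,2,-0.2],[0,0,0,0,0,0,-0.2]]'
python3 - <<'E'
from h import *
rem([.584,.1855,.108],3.5)
g=dict(np.load('scene0.npz')); W=world(g)
m=(W[...,2]>.118)&(W[...,2]<.15)&(abs(W[...,0]-.584)<.05)&(abs(W[...,1]-.1855)<.05)
Q=W[m];print(len(Q),Q.min(0),Q.max(0),cv2.minAreaRect((Q[Q[:,2]>.131][:,:2]*1000).astype(np.float32)))
m=(W[...,2]>.1)&(W[...,2]<.109)&(abs(W[...,0]-.584)<.1)&(abs(W[...,1]-.1855)<.1)
Q=W[m];print(len(Q),np.median(Q[:,2]),cv2.minAreaRect((Q[:,:2]*1000).astype(np.float32)))
g=grab_frame('scene')
cv2.imwrite('pics/c2.png',cv2.cvtColor(cv2.resize(g['image'][210:330,300:430],None,fx=4.6,fy=4.6),cv2.COLOR_RGB2BGR))
E
```

```text
time: 3.8
position: [0.5803, 0.1973, 0.1668]
tcp_rot: [[-0.079, 0.997, -0.0], [0.997, 0.079, 0.007], [0.007, 0.0, -1.0]]
ft_force: [0.1, -0.1, 0.1]
width: 0.404
t 3.8 pos [0.5803 0.1973 0.1668] shift cm [-1.25  0.27  5.87] turn [ 0.   -0.39  1.05] F [ 0.1 -0.1  0.1] w 0.404 q [-0.66  0.58  0.36  1.72 -0.26  0.89 -0.1 ]
152 [0.57303997 0.16285926 0.11805621] [0.59387956 0.21457428 0.14033662] ((583.9435424804688, 189.55445861816406), (20.6605224609375, 49.80701446533203), 2.1455280780792236)
756 0.10460095725379373 ((583.0376586914062, 188.30062866210938), (119.85829162597656, 98.66474151611328), 2.997628927230835)
```

View pics/c2.png

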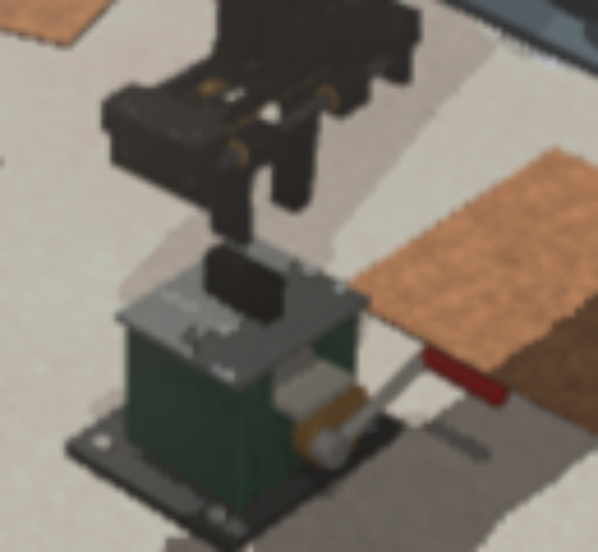

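The scene camera agrees within 3 mm, so I take (0.584, 0.187).

```bash
python3 -m jog '[[0,-0.3,0.6,-1,0.3,0,-0.2],[0,0,0,0,0,0,-0.2],[0,0,0,0,0,0,-0.2]]' 
python3 -c "
from h import *
rem([.584,.187,.109],3.5)"
```

```text
time: 4.15
position: [0.5861, 0.1892, 0.1713]
tcp_rot: [[-0.071, 0.997, 0.005], [0.997, 0.071, 0.004], [0.004, 0.006, -1.0]]
ft_force: [-0.1, -0.0, 0.4]
width: 0.404
t 4.15 pos [0.5861 0.1892 0.1713] shift cm [-0.23 -0.26  6.23] turn [ 0.32 -0.21  0.59] F [-0.1 -0.   0.4] w 0.404 q [-0.65  0.57  0.37  1.71 -0.26  0.9  -0.1 ]
```

```bash
python3 -m jog '[[0.3,-0.2,0.4,-0.2,-0.2,1.5,-0.2],[0,0,0,0,0,1.5,-0.2],[0,0,0,0,0,1,-0.2],[0,0,0,0,0,0,-0.2],[0,0,0,0,0,0,-0.2]]' 
python3 -c "
from h import *
rem([.584,.187,.109],3.5)"
```

```text
time: 4.65
position: [0.5843, 0.1868, 0.1281]
tcp_rot: [[-0.063, 0.998, 0.0], [0.998, 0.063, 0.0], [0.0, 0.0, -1.0]]
ft_force: [0.5, 0.5, 0.1]
width: 0.401
t 4.65 pos [0.5843 0.1868 0.1281] shift cm [ 0.03 -0.03  1.91] turn [ 0.01 -0.01  0.13] F [0.5 0.5 0.1] w 0.401 q [-0.63  0.63  0.35  1.74 -0.28  0.82 -0.09]
```

```bash
python3 -m jog '[[0,0,0,0,0,1,-0.2],[0,0,0,0,0,0.6,-0.2],[0,0,0,0,0,0.2,-0.2],[0,0,0,0,0,0,-0.2]]' 
python3 -m jog '[[0,0,0,0,0,0,-1],[0,0,0,0,0,0,-1],[0,0,0,0,0,0,-1],[0,0,0,0,0,0,-1],[0,0,0,0,0,0,-1]]' 30
python3 -c "
from h import *
rem([.584,.187,.109],3.5)"
```

```text
time: 5.05
position: [0.5846, 0.1869, 0.1087]
tcp_rot: [[-0.063, 0.998, 0.001], [0.998, 0.063, 0.0], [0.0, 0.001, -1.0]]
ft_force: [0.0, 0.3, 0.5]
width: 0.404
time: 5.55
position: [0.5836, 0.1869, 0.1089]
tcp_rot: [[-0.064, 0.998, -0.001], [0.998, 0.064, 0.0], [0.0, -0.001, -1.0]]
ft_force: [0.8, 0.3, -1.7]
width: 0.181
t 5.55 pos [0.5836 0.1869 0.1089] shift cm [ 0.01  0.04 -0.01] turn [-0.06 -0.02  0.14] F [ 0.8  0.3 -1.7] w 0.181 q [-0.63  0.66  0.34  1.75 -0.29  0.79 -0.08]
```

The jaws stopped at 16 mm, which is the bar's thickness. Now I lift slowly, straight up.

```bash
python3 -m jog '[[0,0,0,0,0,-0.3,-1],[0,0,0,0,0,-0.5,-1],[0,0,0,0,0,-0.5,-1],[0,0,0,0,0,-0.5,-1],[0,0,0,0,0,-0.5,-1]]' 30
python3 -m jog '[[0,0,0,0,0,-1,-1],[0,0,0,0,0,-1,-1],[0,0,0,0,0,-2,-1],[0,0,0,0,0,-2,-1],[0,0,0,0,0,0,-1]]'
python3 - <<'E'
from h import *
rem([.592,-.190,.16],3.5)
g=grab_frame('scene')
cv2.imwrite('pics/c3.png',cv2.cvtColor(cv2.resize(g['image'][190:330,290:440],None,fx=4,fy=4),cv2.COLOR_RGB2BGR))
E
```

```text
time: 6.05
position: [0.5836, 0.1867, 0.1331]
tcp_rot: [[-0.064, 0.998, -0.001], [0.998, 0.064, -0.0], [-0.0, -0.001, -1.0]]
ft_force: [1.0, -0.1, -2.2]
width: 0.179
time: 6.55
position: [0.5844, 0.1867, 0.1989]
tcp_rot: [[-0.063, 0.998, 0.001], [0.998, 0.063, 0.001], [0.001, 0.001, -1.0]]
ft_force: [1.1, -0.3, -2.6]
width: 0.179
t 6.55 pos [0.5844 0.1867 0.1989] shift cm [-37.64  -1.62   3.87] turn [ 0.06 -0.03  0.12] F [ 1.1 -0.3 -2.6] w 0.179 q [-0.66  0.54  0.39  1.69 -0.24  0.95 -0.12]
```

View pics/c3.png

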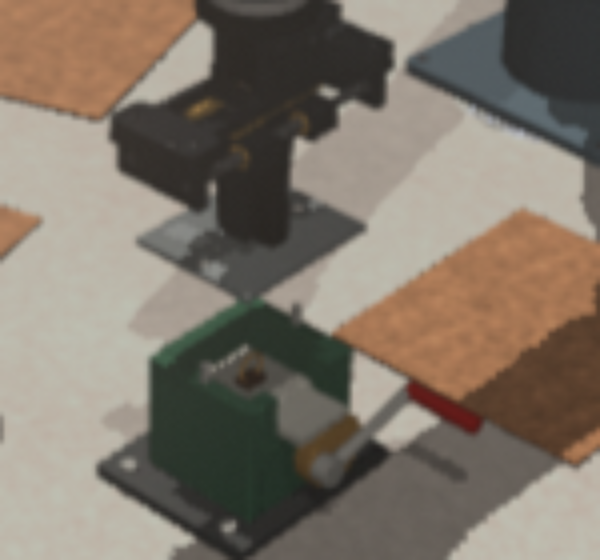

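The cover is off and level in the gripper, and the housing is open. Next I carry it to the 170x160 mat.

```bash
python3 -m jog '[[0,0,0,-1.5,0,0,-1],[0,0,0,-2.5,-0.1,0,-1],[0,0,0,-3,-0.2,0,-1],[0,0,0,-3,-0.2,0,-1],[0,0,0,-3,-0.2,0,-1]]' 
python3 -m jog '[[0,0,0,-3,-0.2,0,-1],[0,0,0,-3,-0.2,0,-1],[0,0,0,-3,-0.2,0,-1],[0,0,0,-3,-0.2,0,-1],[0,0,0,-3,-0.1,0,-1]]' 
python3 -c "
from h import *
rem([.592,-.190,.16],3.5)"
```

```text
time: 7.1
position: [0.5816, 0.0533, 0.1923]
tcp_rot: [[-0.072, 0.997, -0.008], [0.997, 0.071, -0.001], [-0.0, -0.008, -1.0]]
ft_force: [1.4, 0.8, -2.9]
width: 0.177
time: 7.6
position: [0.5767, -0.1103, 0.1871]
tcp_rot: [[-0.067, 0.998, -0.018], [0.998, 0.067, -0.004], [-0.003, -0.018, -1.0]]
ft_force: [0.6, 0.1, -2.7]
width: 0.177
t 7.6 pos [ 0.5767 -0.1103  0.1871] shift cm [-8.05  1.05  2.71] turn [-1.05  0.16  0.32] F [ 0.6  0.1 -2.7] w 0.177 q [-0.2   0.53  0.43  1.76 -0.25  0.93  0.4 ]
```

```bash
python3 -m jog '[[-1,0.2,0.3,-2.5,0.4,0,-1],[0,0,0,-2,0.4,0,-1],[0,0,0,-1,0.2,0,-1],[0,0,0,0,0,0,-1],[0,0,0,0,0,0,-1]]' 
python3 -c "
from h import *
rem([.592,-.190,.10],3.5)"
```

```text
time: 8.1
position: [0.5834, -0.177, 0.1825]
tcp_rot: [[-0.049, 0.999, -0.01], [0.999, 0.049, -0.003], [-0.002, -0.01, -1.0]]
ft_force: [0.9, 0.2, -2.7]
width: 0.178
t 8.1 pos [ 0.5834 -0.177   0.1825] shift cm [-1.32  0.87  8.25] turn [-0.55  0.12 -0.68] F [ 0.9  0.2 -2.7] w 0.178 q [-0.09  0.57  0.43  1.71 -0.28  0.93  0.5 ]
```

```bash
python3 -m jog '[[-0.5,0.1,-0.6,-0.8,0.5,1,-1],[0,0,0,-0.4,0.3,2,-1],[0,0,0,0,0,3,-1],[0,0,0,0,0,3,-1],[0,0,0,0,0,2,-1]]' 
python3 -m jog '[[0,0,0,0,0,0,-1],[0,0,0,0,0,0,-1]]'
python3 - <<'E'
from h import *
rem([.592,-.190,.013],3.5)
g=grab_frame('scene')
cv2.imwrite('pics/c4.png',cv2.cvtColor(cv2.resize(g['image'][170:300,200:340],None,fx=4,fy=4),cv2.COLOR_RGB2BGR))
f=grab_frame('top');W=world(f)
m=(abs(W[...,0]-.592)<.12)&(abs(W[...,1]+.19)<.12)&(W[...,2]<.07)&(W[...,2]>.02);Q=W[m]
print(len(Q),np.nanmedian(Q[:,2]))
E
```

```text
time: 8.6
position: [0.5965, -0.1844, 0.0691]
tcp_rot: [[-0.071, 0.997, 0.007], [0.997, 0.071, 0.002], [0.001, 0.008, -1.0]]
ft_force: [-1.1, 0.5, -2.1]
width: 0.176
time: 8.8
position: [0.5947, -0.1821, 0.0654]
tcp_rot: [[-0.074, 0.997, 0.002], [0.997, 0.074, 0.004], [0.004, 0.002, -1.0]]
ft_force: [1.1, -0.2, -2.1]
width: 0.179
t 8.8 pos [ 0.5947 -0.1821  0.0654] shift cm [-0.79 -0.34  5.24] turn [ 0.13 -0.21  0.74] F [ 1.1 -0.2 -2.1] w 0.179 q [-0.02  0.74  0.35  1.74 -0.36  0.73  0.59]
190 0.06114594428390857
```

View pics/c4.png

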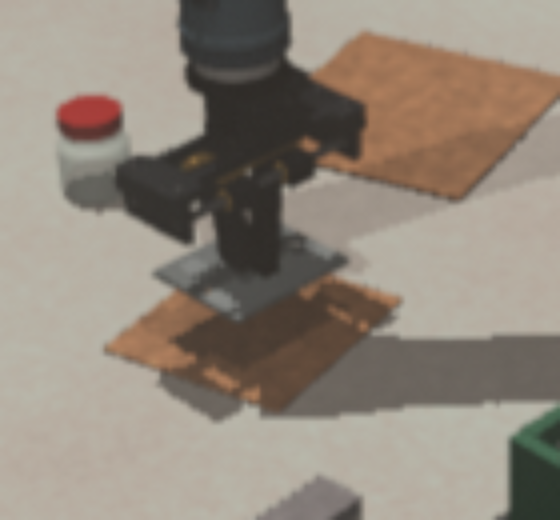

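The cover is level above the right mat, with the jar well away. The plate's underside is about 9 mm below the TCP, so contact should come at TCP z about 0.013. I lower it gently.

```bash
python3 -m jog '[[0.1,-0.2,0.7,-0.7,-0.3,1,-1],[0,0,0,0,0,1.2,-1],[0,0,0,0,0,1,-1],[0,0,0,0,0,0.5,-1],[0,0,0,0,0,0,-1]]' 
python3 -c "
from h import *
rem([.592,-.190,.013],3.5)"
```

```text
time: 9.4
position: [0.5944, -0.1907, 0.0286]
tcp_rot: [[-0.061, 0.998, 0.006], [0.998, 0.061, -0.001], [-0.002, 0.006, -1.0]]
ft_force: [0.1, 0.0, -2.1]
width: 0.176
t 9.4 pos [ 0.5944 -0.1907  0.0286] shift cm [ 0.09 -0.24  1.56] turn [ 0.34  0.1  -0.03] F [ 0.1  0.  -2.1] w 0.176 q [ 0.01  0.8   0.33  1.74 -0.38  0.66  0.61]
```

```bash
python3 -m jog '[[0.3,0.1,0,0,-0.2,0.5,-1],[0,0,0,0,0,0.4,-1],[0,0,0,0,0,0.2,-1],[0,0,0,0,0,0,-1]]' 
python3 -c "
from h import *
rem([.592,-.190,.013],3.5)"
```

```text
time: 9.8
position: [0.5925, -0.1908, 0.0168]
tcp_rot: [[-0.061, 0.998, 0.001], [0.998, 0.061, 0.0], [0.0, 0.001, -1.0]]
ft_force: [0.0, 0.3, -1.9]
width: 0.18
t 9.8 pos [ 0.5925 -0.1908  0.0168] shift cm [ 0.09 -0.04  0.38] turn [ 0.04 -0.01 -0.02] F [ 0.   0.3 -1.9] w 0.18 q [ 0.01  0.81  0.32  1.74 -0.39  0.65  0.61]
```

```bash
python3 -m jog '[[0,0,0,0,0,0.2,-1],[0,0,0,0,0,0.1,-1],[0,0,0,0,0,0,-1]]' 
python3 -m jog '[[0,0,0,0,0,0.1,-1],[0,0,0,0,0,0,-1]]'
```

```text
time: 10.1
position: [0.5929, -0.1909, 0.014]
tcp_rot: [[-0.061, 0.998, 0.001], [0.998, 0.061, -0.0], [-0.0, 0.001, -1.0]]
ft_force: [0.4, 0.2, -2.1]
width: 0.181
time: 10.3
position: [0.5931, -0.1909, 0.0131]
tcp_rot: [[-0.061, 0.998, 0.002], [0.998, 0.061, -0.0], [-0.0, 0.002, -1.0]]
ft_force: [-1.1, 0.2, -2.9]
width: 0.178
```

```bash
python3 -m jog '[[0,0,0,0,0,0.1,-1],[0,0,0,0,0,0,-1]]'
python3 -m jog '[[0,0,0,0,0,0.05,-1],[0,0,0,0,0,0,-1]]'
```

```text
time: 10.5
position: [0.5932, -0.191, 0.0131]
tcp_rot: [[-0.061, 0.998, 0.002], [0.998, 0.061, 0.0], [0.0, 0.002, -1.0]]
ft_force: [-0.5, -0.3, -2.5]
width: 0.183
time: 10.7
position: [0.5934, -0.191, 0.013]
tcp_rot: [[-0.061, 0.998, 0.002], [0.998, 0.061, 0.0], [0.0, 0.002, -1.0]]
ft_force: [-0.1, 0.1, 0.2]
width: 0.181
```

Contact: the weight has left the wrist (-2 N to 0 N) and the height no longer falls. I release slightly and rise.

```bash
python3 -m jog '[[0,0,0,0,0,0,-0.7],[0,0,0,0,0,0,-0.4],[0,0,0,0,0,0,-0.2],[0,0,0,0,0,0,-0.2]]'
python3 -m jog '[[0,0,0,0,0,-1,-0.2],[0,0,0,0,0,-2,-0.2],[0,0,0,0,0,-4,-0.2],[0,0,0,0,0,-5,-0.2],[0,0,0,0,0,-4,-0.2]]'
python3 -m jog '[[0,0,0,4,-2,-3,-0.2],[0,0,0,4.5,-2,-2,-0.2],[0,0,0,4.5,-2,0,-0.2],[0,0,0,4.5,-2,0,-0.2],[0,0,0,4.5,-1,0,-0.2]]'
python3 - <<'E'
from h import *
rem([.49,.28,.2],3.5)
for c in('scene','top'):
    g=grab_frame(c);np.savez(c+'2.npz',**g); save(g,c+'2.png')
W=world(g)
m=(abs(W[...,0]-.592)<.1)&(abs(W[...,1]+.19)<.1)
a=W[m&(W[...,2]>.0065)&(W[...,2]<.013)];b=W[m&(W[...,2]>.025)&(W[...,2]<.06)]
for Q in(a,b): print(len(Q),np.median(Q[:,2]),cv2.minAreaRect((Q[:,:2]*1000).astype(np.float32)))
A=np.c_[a[:,:2]-a[:,:2].mean(0),np.ones(len(a))];print('tilt',np.linalg.lstsq(A,a[:,2],rcond=None)[0])
E
```

```text
time: 11.1
position: [0.5942, -0.1914, 0.0132]
tcp_rot: [[-0.061, 0.998, 0.004], [0.998, 0.061, -0.0], [-0.001, 0.004, -1.0]]
ft_force: [0.1, 0.7, -0.6]
width: 0.395
time: 11.6
position: [0.5901, -0.1903, 0.1749]
tcp_rot: [[-0.06, 0.998, -0.006], [0.998, 0.06, 0.002], [0.002, -0.006, -1.0]]
ft_force: [0.5, -0.5, 0.1]
width: 0.398
time: 12.1
position: [0.4928, 0.0171, 0.2343]
tcp_rot: [[-0.046, 0.999, 0.015], [0.999, 0.046, -0.002], [-0.003, 0.015, -1.0]]
ft_force: [0.9, -0.0, -0.2]
width: 0.398
t 12.1 pos [0.4928 0.0171 0.2343] shift cm [26.28  0.88  3.37] turn [ 0.87  0.17 -0.86] F [ 0.9 -0.  -0.2] w 0.398 q [-0.5   0.28  0.44  1.98 -0.15  0.9   0.06]
1336 0.008778410567530327 ((593.047607421875, -189.70413208007812), (197.71951293945312, 197.47718811035156), 0.4228820502758026)
125 0.03710647296122712 ((596.1388549804688, -190.78042602539062), (16.403627395629883, 49.491268157958984), 2.1520068645477295)
tilt [ 0.00070687 -0.00104664  0.00903823]
```

View pics/scene2.png

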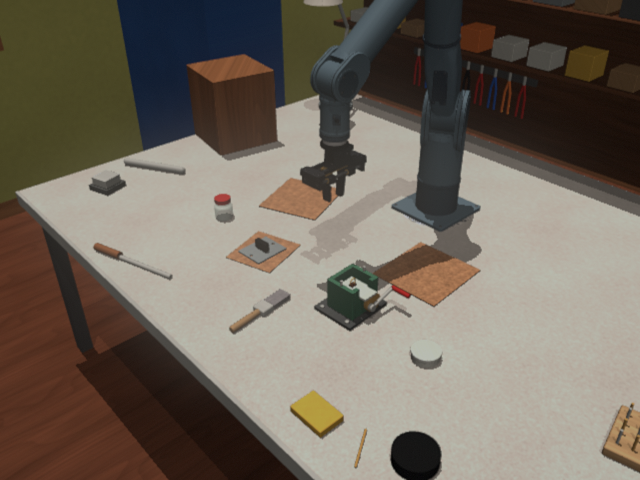

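View pics/top2.png

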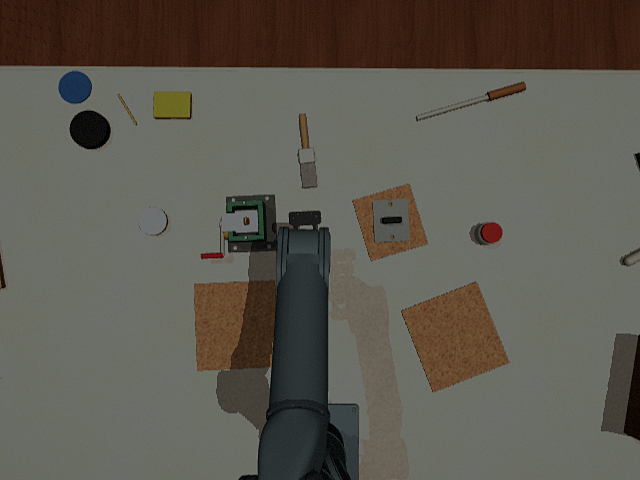

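The cover lies flat on the 170x160 mat at (0.595,-0.190), top at 9 mm, tilt about 0.001. Now the lever: rest handle at (0.4956, 0.2822, 0.0586), pivot at (0.5784, 0.2868, 0.040), upright handle at (0.578, 0.287, 0.125).

```bash
python3 -m jog '[[0.8,0.2,-0.5,3.5,0,0,-0.2],[0,0,0,4.5,0.2,0.5,-0.2],[0,0,0,4.5,0.2,1,-0.2],[0,0,0,4.5,0.2,1,-0.2],[0,0,0,4,0.2,1,-0.2]]'
python3 -m jog '[[0,0,0,2,0,0,-0.2],[0,0,0,0.5,0,0,-0.2],[0,0,0,0,0,0,-0.2]]'
python3 - <<'E'
from h import *
rem([.4956,.2822,.12],3.2)
f=dict(np.load('scene2.npz'));W=world(f)
hsv=cv2.cvtColor(f['image'],cv2.COLOR_RGB2HSV)
red=((hsv[...,0]<6)|(hsv[...,0]>174))&(hsv[...,1]>150)&(abs(W[...,0]-.495)<.06)&(abs(W[...,1]-.28)<.06)
Q=W[red];print(len(Q),np.median(Q,0),Q.min(0),Q.max(0))
for nm in('scene2','top2'):
    f=dict(np.load(nm+'.npz'));W=world(f)
    m=(abs(W[...,0]-.584)<.09)&(abs(W[...,1]-.185)<.06)&(abs(W[...,2]-.1)<.008);Q=W[m];print(nm,len(Q),cv2.minAreaRect((Q[:,:2]*1000).astype(np.float32)))
E
```

```text
time: 12.7
position: [0.4918, 0.2325, 0.2043]
tcp_rot: [[-0.053, 0.999, 0.009], [0.999, 0.053, 0.005], [0.005, 0.009, -1.0]]
ft_force: [0.3, -0.2, 0.2]
width: 0.398
time: 13.0
position: [0.4899, 0.2629, 0.2042]
tcp_rot: [[-0.06, 0.998, 0.009], [0.998, 0.06, 0.006], [0.006, 0.009, -1.0]]
ft_force: [-0.2, -0.8, -0.7]
width: 0.4
t 13.0 pos [0.4899 0.2629 0.2042] shift cm [1.84 0.61 8.43] turn [ 0.53 -0.32  0.27] F [-0.2 -0.8 -0.7] w 0.4 q [-0.83  0.42  0.33  1.85 -0.17  0.89 -0.36]
73 [0.49552749 0.27983715 0.06358351] [0.48583388 0.250927   0.05810657] [0.50619054 0.30729638 0.06887356]
scene2 479 ((582.249267578125, 187.03317260742188), (108.56918334960938, 95.31767272949219), 3.8274686336517334)
top2 533 ((584.6065673828125, 186.0098419189453), (100.4715576171875, 90.91807556152344), 2.897096872329712)
```

Handle x is confirmed by both cameras at 0.4955, and the housing at (0.584,0.1865), yaw about 3.2°.

```bash
python3 -m jog '[[0.5,-0.3,0.3,1.2,0.4,1,-0.2],[0,0,0,0.6,0.2,3,-0.2],[0,0,0,0,0,3,-0.2],[0,0,0,0,0,1,-0.2],[0,0,0,0,0,0,-0.2]]'
python3 - <<'E'
from h import *
rem([.4956,.2822,.041],3.2)
g=grab_frame('scene')
cv2.imwrite('pics/c5.png',cv2.cvtColor(cv2.resize(g['image'][200:340,300:460],None,fx=4,fy=4),cv2.COLOR_RGB2BGR))
E
```

```text
time: 13.5
position: [0.5009, 0.2722, 0.1261]
tcp_rot: [[-0.043, 0.999, 0.007], [0.999, 0.043, -0.0], [-0.001, 0.007, -1.0]]
ft_force: [0.4, 0.6, -0.0]
width: 0.401
t 13.5 pos [0.5009 0.2722 0.1261] shift cm [ 1.03 -0.54  8.51] turn [ 0.38  0.04 -0.74] F [ 0.4  0.6 -0. ] w 0.401 q [-0.8   0.56  0.3   1.86 -0.22  0.75 -0.34]
```

View pics/c5.png

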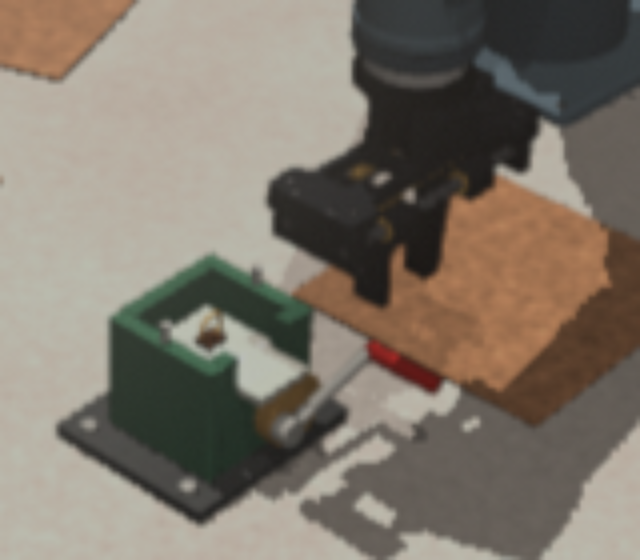

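```bash
python3 -m jog '[[0.3,0,-0.7,0.7,-0.4,0.5,-0.2],[0,0,0,0.3,-0.1,1,-0.2],[0,0,0,0,0,1.5,-0.2],[0,0,0,0,0,0.5,-0.2],[0,0,0,0,0,0,-0.2]]'
python3 -c "
from h import *
rem([.4956,.2822,.041],3.2)"
```

```text
time: 14.05
position: [0.4976, 0.2832, 0.0926]
tcp_rot: [[-0.055, 0.998, 0.006], [0.998, 0.055, 0.003], [0.003, 0.006, -1.0]]
ft_force: [-0.5, -0.1, 0.0]
width: 0.398
t 14.05 pos [0.4976 0.2832 0.0926] shift cm [-0.1  -0.24  5.16] turn [ 0.37 -0.15 -0.05] F [-0.5 -0.1  0. ] w 0.398 q [-0.8   0.61  0.27  1.86 -0.24  0.69 -0.33]
```

```bash
python3 -m jog '[[0.3,-0.1,0,-0.1,-0.2,1,-0.2],[0,0,0,0,0,1.5,-0.2],[0,0,0,0,0,1.5,-0.2],[0,0,0,0,0,0.5,-0.2],[0,0,0,0,0,0,-0.2]]'
python3 -c "
from h import *
rem([.4956,.2822,.041],3.2)"
```

```text
time: 14.55
position: [0.4953, 0.2816, 0.0429]
tcp_rot: [[-0.055, 0.998, -0.0], [0.998, 0.055, -0.0], [-0.0, -0.0, -1.0]]
ft_force: [-0.0, -0.5, 0.5]
width: 0.397
t 14.55 pos [0.4953 0.2816 0.0429] shift cm [0.06 0.03 0.19] turn [-0.01  0.   -0.06] F [-0.  -0.5  0.5] w 0.397 q [-0.77  0.7   0.24  1.88 -0.27  0.6  -0.31]
```

```bash
python3 -m jog '[[0,0,0,0,0,0.2,-0.4],[0,0,0,0,0,0,-0.6],[0,0,0,0,0,0,-1],[0,0,0,0,0,0,-1],[0,0,0,0,0,0,-1]]' 25
cat >> h.py <<'E'
PIV=np.array([.5784,.2868,.040]); L=.085; X=np.array([np.cos(np.radians(3.2)),np.sin(np.radians(3.2)),0])
def arc(dq):
    "handle angle from TCP, and shift (tool cm) to angle+dq for several dq"
    s=get_state(); R=np.array(s['tcp_rot']); p=np.array(s['position']); g=p+R[:,2]*-tcp_to_grasp
    d=g-PIV; th=np.arctan2(d@X,d[2])+1.35
    print('t',round(s['time'],2),'th',round(th,3),'r',round(np.hypot(d@X,d[2]),4),'lat',round(d@np.cross([0,0,1],X),4),'F',np.round(s['ft_force'],1),'w',round(s['width'],3))
    H=lambda t:PIV+L*(np.sin(t-1.35)*X+np.cos(t-1.35)*np.array([0,0,1]))
    prev=H(th)
    for k in range(1,11):
        t=min(th+dq*k,1.35); h=H(t); print(round(t,3),'rowshift',np.round(R.T@(h-prev)*100,2),'from here',np.round(R.T@(h-g)*100,2)); prev=h
E
python3 -c "
from h import *
rem([.4956,.2822,.04],3.2)
arc(.1)"
```

```text
time: 15.05
position: [0.4935, 0.2814, 0.0408]
tcp_rot: [[-0.055, 0.998, -0.004], [0.998, 0.055, -0.001], [-0.001, -0.004, -1.0]]
ft_force: [0.5, 0.8, -3.2]
width: 0.141
t 15.05 pos [0.4935 0.2814 0.0408] shift cm [0.07 0.22 0.08] turn [-0.22  0.03 -0.04] F [ 0.5  0.8 -3.2] w 0.141 q [-0.77  0.7   0.24  1.88 -0.27  0.6  -0.31]
t 15.05 th 0.004 r 0.0872 lat -0.0007 F [ 0.5  0.8 -3.2] w 0.141
0.104 rowshift [-0.    0.23 -0.82] from here [ 0.07  0.45 -0.77]
0.204 rowshift [-0.    0.31 -0.79] from here [ 0.07  0.76 -1.56]
0.304 rowshift [-0.    0.39 -0.76] from here [ 0.07  1.14 -2.32]
0.404 rowshift [-0.    0.46 -0.71] from here [ 0.07  1.6  -3.03]
0.504 rowshift [ 0.    0.53 -0.67] from here [ 0.07  2.13 -3.7 ]
0.604 rowshift [ 0.    0.59 -0.61] from here [ 0.07  2.72 -4.31]
0.704 rowshift [ 0.    0.65 -0.55] from here [ 0.07  3.37 -4.85]
0.804 rowshift [ 0.    0.7  -0.48] from here [ 0.07  4.07 -5.33]
0.904 rowshift [ 0.    0.75 -0.41] from here [ 0.07  4.82 -5.74]
1.004 rowshift [ 0.    0.78 -0.33] from here [ 0.07  5.6  -6.07]
```

```bash
python3 -m jog '[[0,0,0,0,0,0,-1],[0,0,0,0,0,0,-1]]'
python3 - <<'E'
from h import *
g=grab_frame('scene')
cv2.imwrite('pics/c6.png',cv2.cvtColor(cv2.resize(g['image'][220:340,320:440],None,fx=5,fy=5,interpolation=cv2.INTER_CUBIC),cv2.COLOR_RGB2BGR))
E
```

```text
time: 15.25
position: [0.4935, 0.2814, 0.0408]
tcp_rot: [[-0.055, 0.998, -0.004], [0.998, 0.055, -0.001], [-0.001, -0.004, -1.0]]
ft_force: [-0.2, -0.2, -2.4]
width: 0.144
```

View pics/c6.png

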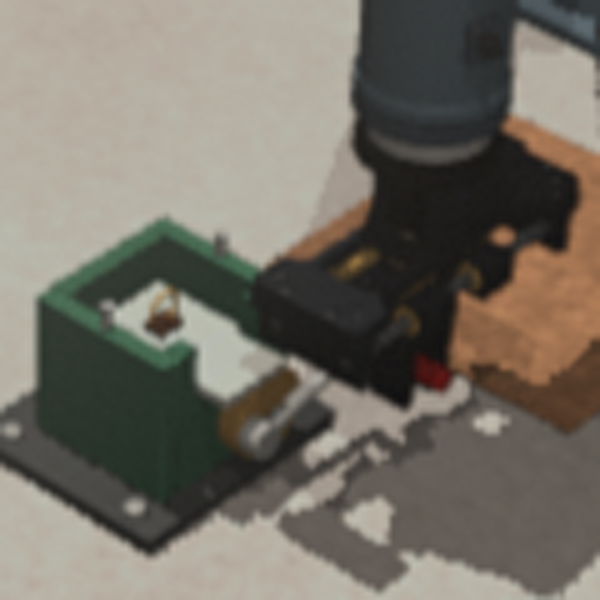

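The handle is between the pads. I start along the arc slowly.

```bash
python3 -m jog '[[0,0,0,0,0.1,-0.4,-1],[0,0,0,0,0.2,-0.6,-1],[0,0,0,0,0.25,-0.6,-1],[0,0,0,0,0.25,-0.5,-1],[0,0,0,0,0,0,-1]]'
python3 -c "
from h import *
arc(.1)"
```

```text
time: 15.8
position: [0.502, 0.2817, 0.0629]
tcp_rot: [[-0.055, 0.998, -0.004], [0.998, 0.055, -0.001], [-0.001, -0.004, -1.0]]
ft_force: [1.3, 0.8, -7.9]
width: 0.146
t 15.8 th 0.277 r 0.0871 lat -0.0008 F [ 1.3  0.8 -7.9] w 0.146
0.377 rowshift [-0.    0.44 -0.73] from here [ 0.08  0.63 -0.63]
0.477 rowshift [-0.    0.51 -0.68] from here [ 0.08  1.14 -1.31]
0.577 rowshift [-0.    0.58 -0.63] from here [ 0.08  1.71 -1.93]
0.677 rowshift [-0.    0.63 -0.56] from here [ 0.08  2.35 -2.5 ]
0.777 rowshift [-0.    0.69 -0.5 ] from here [ 0.08  3.03 -3.  ]
0.877 rowshift [ 0.    0.73 -0.43] from here [ 0.08  3.77 -3.42]
0.977 rowshift [ 0.    0.77 -0.35] from here [ 0.08  4.54 -3.77]
1.077 rowshift [ 0.    0.8  -0.27] from here [ 0.08  5.35 -4.05]
1.177 rowshift [ 0.    0.83 -0.19] from here [ 0.08  6.17 -4.24]
1.277 rowshift [ 0.    0.84 -0.11] from here [ 0.08  7.02 -4.35]
```

```bash
python3 -m jog '[[0,0,0,0,0.35,-0.5,-1],[0,0,0,0,0.4,-0.5,-1],[0,0,0,0,0.45,-0.5,-1],[0,0,0,0,0.45,-0.4,-1],[0,0,0,0,0,0,-1]]'
python3 -c "
from h import *
arc(.1)
g=grab_frame('scene')
cv2.imwrite('pics/c7.png',cv2.cvtColor(cv2.resize(g['image'][200:340,310:450],None,fx=4.2,fy=4.2,interpolation=cv2.INTER_CUBIC),cv2.COLOR_RGB2BGR))"
```

```text
time: 16.3
position: [0.519, 0.2827, 0.0823]
tcp_rot: [[-0.055, 0.998, -0.006], [0.998, 0.055, -0.002], [-0.002, -0.006, -1.0]]
ft_force: [2.1, 0.7, -9.8]
width: 0.139
t 16.3 th 0.578 r 0.0852 lat -0.0007 F [ 2.1  0.7 -9.8] w 0.139
0.678 rowshift [-0.    0.63 -0.57] from here [ 0.07  0.65 -0.55]
0.778 rowshift [-0.    0.69 -0.5 ] from here [ 0.07  1.33 -1.05]
0.878 rowshift [-0.    0.73 -0.43] from here [ 0.07  2.07 -1.48]
0.978 rowshift [-0.    0.77 -0.35] from here [ 0.07  2.84 -1.83]
1.078 rowshift [-0.    0.8  -0.27] from here [ 0.07  3.65 -2.11]
1.178 rowshift [-0.    0.83 -0.19] from here [ 0.07  4.47 -2.3 ]
1.278 rowshift [ 0.    0.84 -0.11] from here [ 0.07  5.32 -2.41]
1.35 rowshift [ 0.    0.61 -0.03] from here [ 0.07  5.93 -2.43]
1.35 rowshift [0. 0. 0.] from here [ 0.07  5.93 -2.43]
1.35 rowshift [0. 0. 0.] from here [ 0.07  5.93 -2.43]
```

View pics/c7.png

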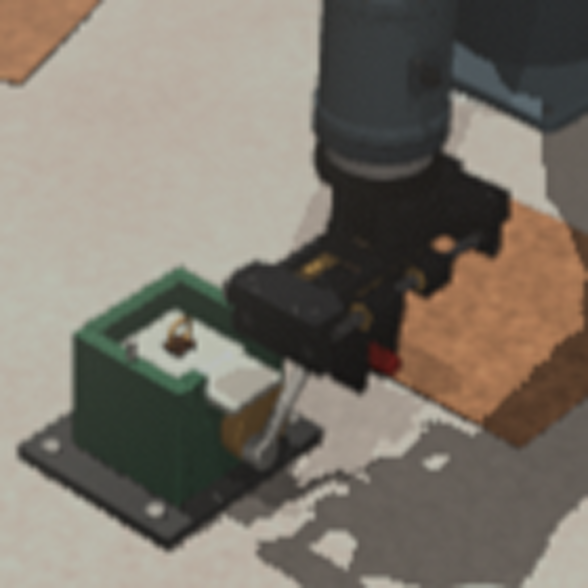

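The lever is rising with the gripper. The wrist is pulled down a little, so I favour x over z.

```bash
python3 -m jog '[[0,0,0,0,0.55,-0.3,-1],[0,0,0,0,0.6,-0.3,-1],[0,0,0,0,0.6,-0.3,-1],[0,0,0,0,0.6,-0.25,-1],[0,0,0,0,0,0,-1]]'
python3 -c "
from h import *
arc(.1)"
```

```text
time: 16.85
position: [0.5348, 0.2835, 0.0924]
tcp_rot: [[-0.058, 0.998, -0.024], [0.998, 0.058, -0.006], [-0.005, -0.025, -1.0]]
ft_force: [-0.7, -0.2, -9.2]
width: 0.134
t 16.85 th 0.803 r 0.0832 lat -0.0007 F [-0.7 -0.2 -9.2] w 0.134
0.903 rowshift [-0.    0.74 -0.42] from here [ 0.07  0.64 -0.57]
1.003 rowshift [-0.    0.78 -0.35] from here [ 0.07  1.42 -0.92]
1.103 rowshift [-0.    0.81 -0.27] from here [ 0.06  2.22 -1.19]
1.203 rowshift [-0.    0.83 -0.19] from here [ 0.06  3.05 -1.38]
1.303 rowshift [-0.    0.84 -0.1 ] from here [ 0.06  3.89 -1.48]
1.35 rowshift [-0.    0.4  -0.02] from here [ 0.06  4.29 -1.5 ]
1.35 rowshift [0. 0. 0.] from here [ 0.06  4.29 -1.5 ]
1.35 rowshift [0. 0. 0.] from here [ 0.06  4.29 -1.5 ]
1.35 rowshift [0. 0. 0.] from here [ 0.06  4.29 -1.5 ]
1.35 rowshift [0. 0. 0.] from here [ 0.06  4.29 -1.5 ]
```

```bash
python3 -c "
from h import *
for c,(a,b,d,e) in dict(scene=(220,330,330,440),top=(170,280,180,290)).items():
    g=grab_frame(c)
    cv2.imwrite('pics/c8%s.png'%c,cv2.cvtColor(cv2.resize(g['image'][a:b,d:e],None,fx=5.4,fy=5.4,interpolation=cv2.INTER_CUBIC),cv2.COLOR_RGB2BGR))
    W=world(g);hsv=cv2.cvtColor(g['image'],cv2.COLOR_RGB2HSV)
    red=((hsv[...,0]<6)|(hsv[...,0]>174))&(hsv[...,1]>140)&(abs(W[...,0]-.53)<.06)&(abs(W[...,1]-.29)<.06)
    Q=W[red];print(c,len(Q));
    if len(Q):print(np.median(Q,0),Q.min(0),Q.max(0))
"
```

```text
scene 38
[0.53709808 0.29865602 0.11834381] [0.5228179  0.28719916 0.11019706] [0.54340943 0.3127841  0.12458091]
top 43
[0.53741433 0.25651609 0.11914995] [ 0.48436573  0.24463462 -0.00782707] [0.57258073 0.28370263 0.43717625]
```

View pics/c8scene.png

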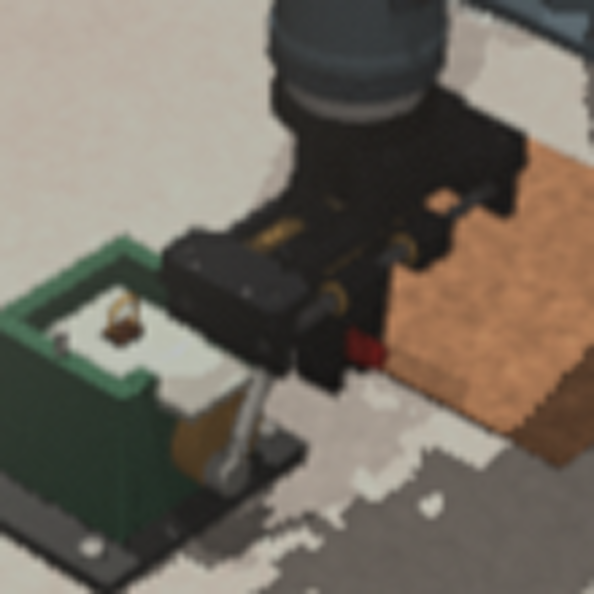

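View pics/c8top.png

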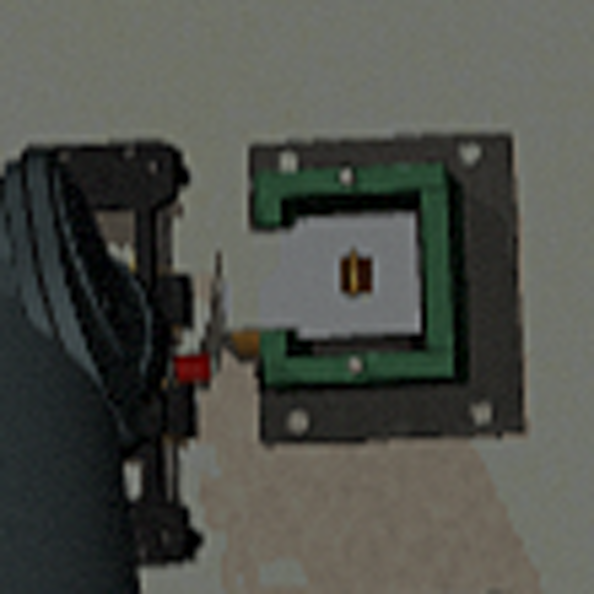

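In the top view the handle is centred in the pads, axis about z 0.112, matching the grasp point at 0.111. I continue.

```bash
python3 -m jog '[[-0.6,0,0,0,0.6,-0.3,-1],[-0.6,0,0,0,0.65,-0.25,-1],[-0.4,0,0,0,0.65,-0.2,-1],[0,0,0,0,0.6,-0.15,-1],[0,0,0,0,0,0,-1]]'
python3 -c "
from h import *
arc(.1);rem([.5784,.2868,.1063],3.2)"
```

```text
time: 17.45
position: [0.5566, 0.2847, 0.0989]
tcp_rot: [[-0.059, 0.998, -0.003], [0.998, 0.059, -0.008], [-0.007, -0.004, -1.0]]
ft_force: [-4.8, 1.1, -5.9]
width: 0.127
t 17.45 th 1.076 r 0.0806 lat -0.0007 F [-4.8  1.1 -5.9] w 0.127
1.176 rowshift [-0.    0.83 -0.19] from here [ 0.06  0.71 -0.61]
1.276 rowshift [-0.    0.84 -0.11] from here [ 0.06  1.55 -0.72]
1.35 rowshift [-0.    0.63 -0.03] from here [ 0.06  2.18 -0.75]
1.35 rowshift [0. 0. 0.] from here [ 0.06  2.18 -0.75]
1.35 rowshift [0. 0. 0.] from here [ 0.06  2.18 -0.75]
1.35 rowshift [0. 0. 0.] from here [ 0.06  2.18 -0.75]
1.35 rowshift [0. 0. 0.] from here [ 0.06  2.18 -0.75]
1.35 rowshift [0. 0. 0.] from here [ 0.06  2.18 -0.75]
1.35 rowshift [0. 0. 0.] from here [ 0.06  2.18 -0.75]
1.35 rowshift [0. 0. 0.] from here [ 0.06  2.18 -0.75]
t 17.45 pos [0.5566 0.2847 0.0989] shift cm [ 0.07  2.18 -0.75] turn [-0.22  0.42  0.2 ] F [-4.8  1.1 -5.9] w 0.127 q [-0.74  0.68  0.28  1.71 -0.24  0.79 -0.29]
```

```bash
python3 -c "
from h import *
for c,(a,b,d,e) in dict(scene=(220,330,330,440),top=(170,280,180,290)).items():
    g=grab_frame(c)
    cv2.imwrite('pics/c9%s.png'%c,cv2.cvtColor(cv2.resize(g['image'][a:b,d:e],None,fx=5.4,fy=5.4,interpolation=cv2.INTER_CUBIC),cv2.COLOR_RGB2BGR))
    W=world(g);hsv=cv2.cvtColor(g['image'],cv2.COLOR_RGB2HSV)
    red=((hsv[...,0]<6)|(hsv[...,0]>174))&(hsv[...,1]>140)&(abs(W[...,0]-.555)<.03)&(abs(W[...,1]-.29)<.06)&(W[...,2]>.09)&(W[...,2]<.15)
    Q=W[red];print(c,len(Q));
    if len(Q):print(np.median(Q,0),Q.min(0),Q.max(0))
"
```

```text
scene 38
[0.55712177 0.30093726 0.12607598] [0.54486679 0.28881496 0.11965853] [0.56416329 0.31049157 0.13190659]
top 30
[0.557915   0.25818423 0.12754574] [0.55329817 0.2513031  0.11833026] [0.56313546 0.26541802 0.13601802]
```

View pics/c9scene.png

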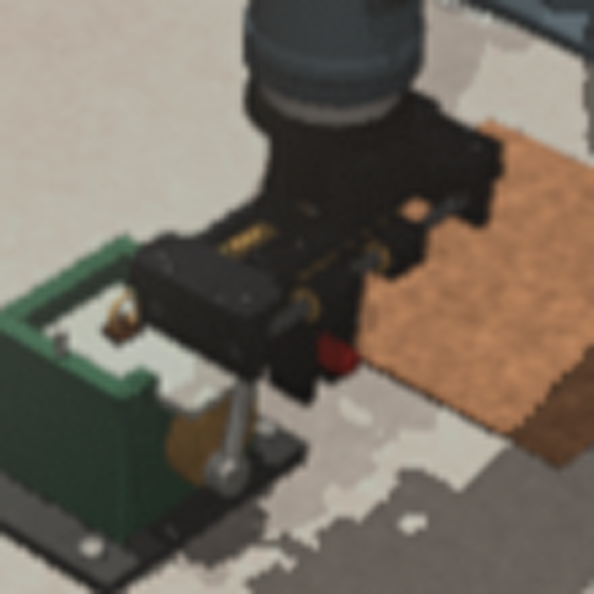

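Handle axis is at (0.558, 0.121), about 3 mm above the grasp point but still well within the pads. I go on with a little more rise.

```bash
python3 -m jog '[[0,0.4,0,0,0.5,-0.3,-1],[0,0,0,0,0.5,-0.25,-1],[0,0,0,0,0.5,-0.2,-1],[0,0,0,0,0.4,-0.1,-1],[0,0,0,0,0,0,-1]]'
python3 -c "
from h import *
arc(.1);rem([.5784,.2868,.1063],3.2)"
```

```text
time: 18.05
position: [0.5704, 0.2856, 0.1022]
tcp_rot: [[-0.061, 0.998, -0.016], [0.998, 0.061, -0.003], [-0.002, -0.017, -1.0]]
ft_force: [-5.4, 1.4, -10.6]
width: 0.131
t 18.05 th 1.255 r 0.0812 lat -0.0007 F [ -5.4   1.4 -10.6] w 0.131
1.35 rowshift [-0.    0.81 -0.05] from here [ 0.07  0.76 -0.43]
1.35 rowshift [0. 0. 0.] from here [ 0.07  0.76 -0.43]
1.35 rowshift [0. 0. 0.] from here [ 0.07  0.76 -0.43]
1.35 rowshift [0. 0. 0.] from here [ 0.07  0.76 -0.43]
1.35 rowshift [0. 0. 0.] from here [ 0.07  0.76 -0.43]
1.35 rowshift [0. 0. 0.] from here [ 0.07  0.76 -0.43]
1.35 rowshift [0. 0. 0.] from here [ 0.07  0.76 -0.43]
1.35 rowshift [0. 0. 0.] from here [ 0.07  0.76 -0.43]
1.35 rowshift [0. 0. 0.] from here [ 0.07  0.76 -0.43]
1.35 rowshift [0. 0. 0.] from here [ 0.07  0.76 -0.43]
t 18.05 pos [0.5704 0.2856 0.1022] shift cm [ 0.07  0.8  -0.43] turn [-0.95  0.14  0.28] F [ -5.4   1.4 -10.6] w 0.131 q [-0.72  0.7   0.27  1.66 -0.25  0.83 -0.28]
```

```bash
python3 -m jog '[[-0.5,0,0,0,0.4,-0.1,-1],[-0.5,0,0,0,0.35,-0.1,-1],[0,0,0,0,0.2,0,-1],[0,0,0,0,0,0,-1]]'
python3 -c "
from h import *
arc(.1);rem([.5784,.2868,.1063],3.2)
for c,(a,b,d,e) in dict(scene=(220,330,330,440),top=(170,280,180,290)).items():
    g=grab_frame(c)
    cv2.imwrite('pics/c10%s.png'%c,cv2.cvtColor(cv2.resize(g['image'][a:b,d:e],None,fx=5.4,fy=5.4,interpolation=cv2.INTER_CUBIC),cv2.COLOR_RGB2BGR))
    W=world(g);hsv=cv2.cvtColor(g['image'],cv2.COLOR_RGB2HSV)
    red=((hsv[...,0]<6)|(hsv[...,0]>174))&(hsv[...,1]>140)&(abs(W[...,0]-.57)<.04)&(abs(W[...,1]-.29)<.06)&(W[...,2]>.09)&(W[...,2]<.15)
    Q=W[red];print(c,len(Q));
    if len(Q):print(np.median(Q,0),Q.min(0),Q.max(0))
" | grep -v '^1.35'
```

```text
time: 18.45
position: [0.5762, 0.2859, 0.1029]
tcp_rot: [[-0.061, 0.998, -0.009], [0.998, 0.061, -0.004], [-0.004, -0.01, -1.0]]
ft_force: [-6.2, 0.9, -11.8]
width: 0.13
t 18.45 th 1.325 r 0.0816 lat -0.0007 F [ -6.2   0.9 -11.8] w 0.13
t 18.45 pos [0.5762 0.2859 0.1029] shift cm [ 0.08  0.22 -0.35] turn [-0.55  0.2   0.32] F [ -6.2   0.9 -11.8] w 0.13 q [-0.72  0.71  0.28  1.65 -0.24  0.83 -0.28]
scene 39
[0.57870676 0.30171855 0.12964241] [0.56865836 0.28777187 0.12042183] [0.58506718 0.31301055 0.1361507 ]
top 28
[0.57754676 0.25928495 0.13126279] [0.57261752 0.2525799  0.12132437] [0.5829699  0.26676896 0.1382956 ]
```

View pics/c10scene.png

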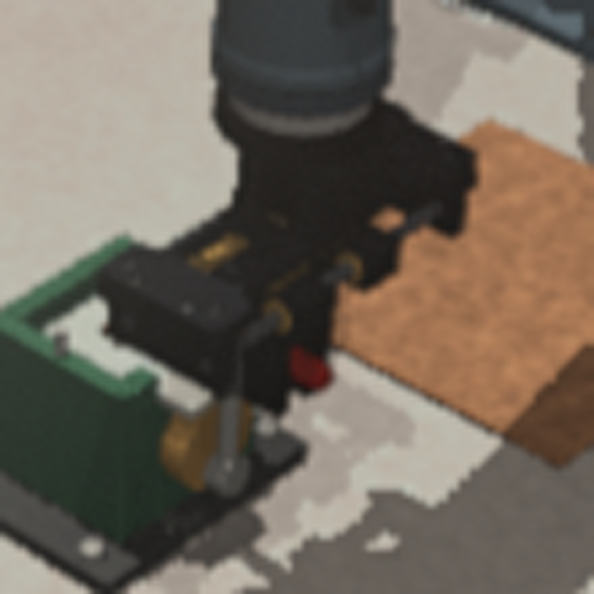

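View pics/c10top.png

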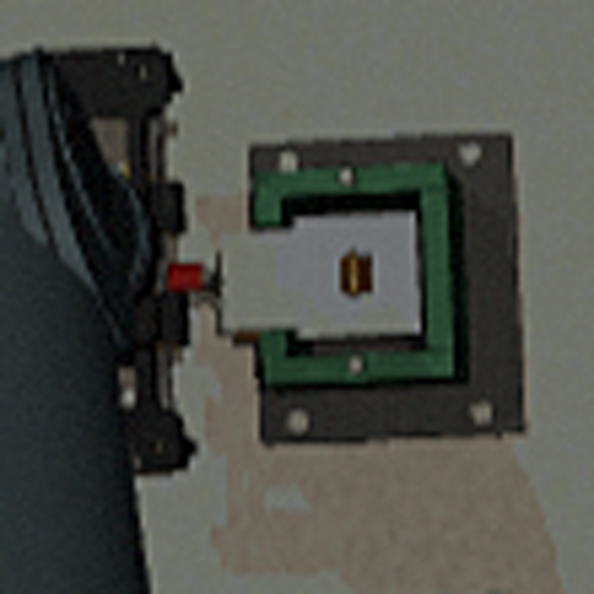

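The rod now looks upright. Estimates of the remaining distance in x range from 0 to 2 mm, so I nudge 1 mm while easing the vertical pull. Then I compare handle x with the pin line and check the ring height.

```bash
python3 -m jog '[[-0.4,0,0,0,0.2,0,-1],[0,0,0,0,0.05,0,-1],[0,0,0,0,0,0,-1]]'
cat > chk.py <<'E'
from h import *
arc(.1)
g=grab_frame('top');W=world(g);hsv=cv2.cvtColor(g['image'],cv2.COLOR_RGB2HSV)
v,u=np.mgrid[:480,:640]; 
def ray(m,z):
    p=np.array([u[m].mean(),v[m].mean(),1]); d=g['R'].T@np.array([(p[0]-g['cx'])/g['fx'],(p[1]-g['cy'])/g['fy'],1]); c=-g['R'].T@g['t']
    return c+d*(z-c[2])/d[2]
roi=(u>180)&(u<290)&(v>170)&(v<280)
red=((hsv[...,0]<6)|(hsv[...,0]>174))&(hsv[...,1]>140)&roi&(abs(W[...,0]-.57)<.04)&(W[...,2]>.09)&(W[...,2]<.15)&(u<222)
grn=(hsv[...,0]>50)&(hsv[...,0]<90)&(hsv[...,1]>70)&roi&(abs(W[...,2]-.1)<.01)
Q=W[grn]; xy=np.array([ray((u==a)&(v==b),.1)[:2] for b,a in zip(*np.where(grn))])*1000
r=cv2.minAreaRect(xy.astype(np.float32)); print('housing',r)
h=ray(red,.132); a=np.radians(r[2] if r[2]<45 else r[2]-90); ox,oy=np.array(r[0])/1000
d=h[:2]-[ox,oy]; print('red',red.sum(),h,'handle offset lifter x',d@[np.cos(a),np.sin(a)],'y',d@[-np.sin(a),np.cos(a)])
m=(abs(W[...,0]-.584)<.02)&(abs(W[...,1]-.1865)<.02); print('ring region z',np.sort(W[m][:,2])[-8:], np.nanmedian(W[m][:,2]))
E
python3 chk.py | grep -v '^1.3'
python3 - <<'E'
from h import *
g=dict(np.load('top2.npz'));W=world(g)
m=(abs(W[...,0]-.584)<.02)&(abs(W[...,1]-.1865)<.02); print('before z',np.sort(W[m][:,2])[-8:],np.nanmedian(W[m][:,2]))
E
```

```text
time: 18.85
position: [0.5765, 0.2859, 0.103]
tcp_rot: [[-0.062, 0.998, -0.009], [0.998, 0.061, -0.004], [-0.004, -0.009, -1.0]]
ft_force: [-5.3, 1.3, -13.6]
width: 0.133
t 18.85 th 1.328 r 0.0817 lat -0.0008 F [ -5.3   1.3 -13.6] w 0.133
housing ((583.5806274414062, 185.4245147705078), (98.92752838134766, 90.78819274902344), 3.1341512203216553)
red 25 [0.57876302 0.26000231 0.132     ] handle offset lifter x -0.0007329322999680109 y 0.07472964124216734
ring region z [0.10473775 0.10602559 0.10791165 0.10879674 0.10967844 0.11122829
 0.11343328 0.11414153] 0.08824084743473157
before z [0.09219663 0.09247167 0.09470435 0.09499767 0.0952844  0.09545042
 0.0955323  0.1049224 ] 0.07576174506022783
```

The ring table rose 12.5 mm (75.8 to 88.2), exactly the full lift. The handle is within 1 mm of upright (-0.7 mm). A last small push gives the hold a bit of bias against the spring.

```bash
python3 -m jog '[[0,0,0,0,0.25,0,-1],[0,0,0,0,0.2,0,-1],[0,0,0,0,0.2,0,-1]]' 30
python3 chk.py | grep -v '^1.3'
python3 chk.py | grep -v '^1.3'
```

```text
time: 19.2
position: [0.5793, 0.2861, 0.1028]
tcp_rot: [[-0.062, 0.998, -0.018], [0.998, 0.062, -0.006], [-0.005, -0.019, -1.0]]
ft_force: [-8.9, 0.5, -9.7]
width: 0.131
t 19.2 th 1.365 r 0.0815 lat -0.0007 F [-8.9  0.5 -9.7] w 0.131
housing ((583.5181884765625, 185.3242950439453), (99.15958404541016, 90.87242889404297), 3.2472944259643555)
red 28 [0.58183846 0.2598819  0.132     ] handle offset lifter x 0.0025463365969037328 y 0.07453303587980048
ring region z [0.10797248 0.10797301 0.10804226 0.10844894 0.1092928  0.11301583
 0.11470381 0.1194065 ] 0.08825442497849881
t 19.25 th 1.367 r 0.0815 lat -0.0007 F [ -8.4   0.7 -11.3] w 0.131
housing ((583.4375610351562, 185.35623168945312), (99.44869995117188, 90.64838409423828), 3.4029204845428467)
red 28 [0.58183942 0.25979337 0.132     ] handle offset lifter x 0.0028230661333699903 y 0.07440075582307694
ring region z [0.10451297 0.10460093 0.1046304  0.10812648 0.10887082 0.1101039
 0.11229459 0.11574819] 0.08790672996223611
```

```bash
python3 -m jog '[[0,0,0,0,-0.1,0,-1],[0,0,0,0,0.05,0,-1]]'
python3 chk.py | grep -v '^1.3'
python3 chk.py | grep -v '^1.3'
```

```text
time: 19.5
position: [0.5778, 0.2859, 0.1029]
tcp_rot: [[-0.062, 0.998, -0.021], [0.998, 0.062, -0.006], [-0.005, -0.022, -1.0]]
ft_force: [-6.1, 1.4, -12.4]
width: 0.133
t 19.5 th 1.347 r 0.0815 lat -0.0008 F [ -6.1   1.4 -12.4] w 0.133
housing ((583.7382202148438, 185.28549194335938), (99.59449768066406, 90.97479248046875), 3.2472946643829346)
red 28 [0.58051096 0.25967731 0.132     ] handle offset lifter x 0.0009918944510698034 y 0.07445518092322437
ring region z [0.10785536 0.10921586 0.10986052 0.11040398 0.11130035 0.11139399
 0.11239576 0.11383251] 0.08812517351302201
t 19.55 th 1.348 r 0.0815 lat -0.0007 F [ -6.2   0.6 -12.3] w 0.131
housing ((583.6226806640625, 185.31265258789062), (99.08443450927734, 90.75736236572266), 3.4029204845428467)
red 29 [0.58041615 0.25940058 0.132     ] handle offset lifter x 0.00119677958271222 y 0.0741476236044431
ring region z [0.105123   0.10521436 0.10538485 0.1083563  0.10871638 0.1095415
 0.10978929 0.11034603] 0.08785218993112029
```

Upright within about 1 mm (lever about 1.35 to 1.36 rad), steady over the last readings, with the handle held. One last look to confirm that the cover and the other things are undisturbed, then hand in.

Run:
```python
from h import *
g=grab_frame('top');save(g,'top9.png');W=world(g)
for nme,(u,v) in dict(jar=(489,233),tin=(153,221),brush=(307,160)).items(): print(nme,np.round(W[v,u],3))
m=(abs(W[...,0]-.592)<.06)&(abs(W[...,1]+.19)<.06)&(W[...,2]>.025);print(np.mean(W[m],0))
s=grab_frame('scene');save(s,'scene9.png')
st=get_state();print(st['time'],st['position'],st['ft_force'],st['width'])
```

```text
jar [ 0.56  -0.435  0.071]
tin [0.546 0.311 0.5  ]
brush [0.753 0.033 0.02 ]
[ 0.59577532 -0.19117695  0.0369527 ]
19.7 [0.57793513 0.28589614 0.1028511 ] [ -6.57048941   0.93905596 -12.76434144] 0.13375097371813374
```

View pics/scene9.png

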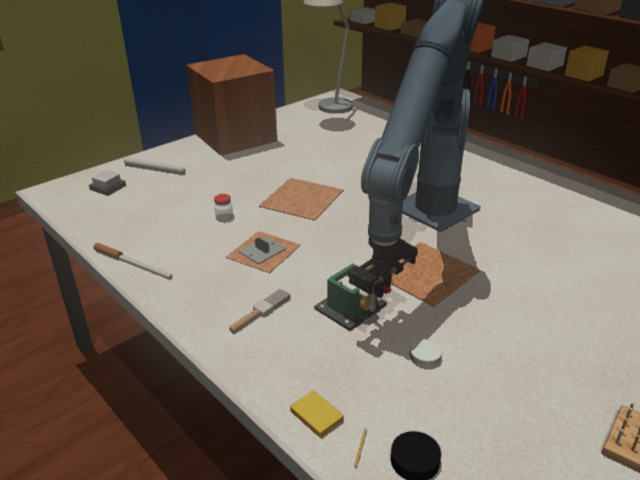

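The cover is on its mat at (265,247) and the lever is upright in the gripper at (375,290). The tin (426,352), jar (222,206) and brush (260,310) are unmoved.

```bash
python3 -c "
from plant import *
print(close_job())"
```

```text
the job is handed in; nothing more can be done
None
```

I lifted the dust cover straight off the pins and set it down gently on the 170 x 160 mm mat, not on either of the two larger mats. Then I swung the red-handled lever upright and handed the job in at about 19.7 s with the gripper still holding it.

**Last checks:**
- **Cover:** it lies flat on the mat, with a tilt of about 0.001 rad, and sits about 4 mm from the mat's centre.
- **Lever:** it stands at about 1.35 rad from the tool pose. The top camera put the handle about 1 mm past upright, roughly 0.01 rad. It held steady over the last readings.
- **Ring:** the lift table rose about 12.3 mm, close to the full 12.5 mm.
- **Jar, tin and brush:** all unmoved. The jar and brush read within 6 mm of the start. The arm hid the tin from the top camera at the end, so I checked it only in the scene picture.

**Disagreements:**
- The jaws read about 11.5 mm on the 14 mm handle.
- The grasp point ended about 3 mm below the handle's axis.
- The wrist carried a steady pull of about 13 N. The spring accounts for only about 4 N of that; the rest is probably friction on the handle.

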